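# Fit the tube retainer on the mixer and start it

### The job

The tubes on the mixer are ready to be shaken. Pick up the aluminium retainer frame by its handle, gently lower it over both pins of the mixer's sliding platform until it sits flat on both posts, and let go of it; only then turn the start switch clockwise to its stop and let it spring back. The platform may have stopped anywhere in its stroke, so find the pins by feel or by sight, and leave everything else on the desk where it is.

Things in the scene. Friction and masses are not known exactly. Their poses are not given: they have to be found in the camera images.
- mixer: Tube mixer, fixed on the desk: white housing 255 x 230 mm, its back half (+x) 60 mm high, its front half, a console with the start switch, 45 mm high. Origin: centre of its underside, on the desk; x to its back, y left along the platform's stroke, z up. On the back half a platform (116 x 180 mm, top at z 78 mm) with a rack of eight tubes (cap tops at z 183 mm) slides along y on rails.
- mid_stroke (a point): Point fixed to the housing (x 55, y 0, z 185 mm in the mixer's frame, same axes): midway between the two posts' tops when the platform is at mid-stroke. The platform stands up to 22 mm to either side in y, at an unreported place; friction of about 4 N holds it there, so a gentle sideways push or pinch on a post or pin shifts it, as far as the end stops at 22 mm.
- mid_pin (a point): Point fixed to the housing: where the top of the right-hand (-y) pin is at mid-stroke (x 55, y -80, z 220 mm in the mixer's frame); the other pin stands 160 mm to +y. Pins: steel, upright, 10 mm thick, 35 mm long, the last 3 mm tapering to 6 mm; they stand on 17 mm posts with flat shoulders at z 185 mm and move with the platform.
- retainer: Aluminium retainer frame, 96 mm (its x) x 200 mm (its y), 8 mm thick, 0.18 to 0.29 kg, lying flat on the desk. Origin: centre of its underside, z up. Two round 12.5 mm holes at x 0, y -80 and +80 mm go over the two pins; either way round is right. In place it lies on the posts' shoulders, underside 185 mm above the desk, long side along the mixer's y.
- handle (a point): Centre of the retainer's black handle bar, 45 mm above the retainer's underside (same axes). The bar runs along the retainer's y: 14 mm wide (x), 100 mm long, 18 mm high, on two 12 mm pillars at y -38 and +38 mm; between them the space under the bar is free, 28 mm high.
- start_switch (a joint): Turn of the mixer's start switch: 0 at rest, growing clockwise seen from above to the hard stop at 1.05 rad. A spring brings it back to 0 when it is let go; it takes 0.024 N m to begin and 0.09 N m at the stop.
- switch_grip (a point): Middle of the black bar grip of the start switch, on its upright axis, 77.5 mm above the desk, at x = -85 mm, y = 0 in the mixer's frame. The bar is 14 mm wide, 46 mm long and its top is 91.5 mm above the desk; it rises from a round skirt (52 mm across, top 53.5 mm above the desk). At rest the bar points along the mixer's x; its axes turn with the switch.
- power_bank: Dark power bank lying to the left of the mixer, 150 x 66 x 21 mm with its plug; a bystander. Origin: centre of its underside.
- swab_0: Sealed swab pouch lying at the back edge, 178 x 24 x 4 mm; a bystander. Origin: centre of its underside.
- pen: Black and white pen lying to the right, 135 mm long, 17 mm thick; a bystander. Origin: centre of its underside.
- water_bottle_a: Water bottle with a blue cap standing at the left rear, 67 mm across, 228 mm tall; a bystander. Origin: centre of its underside.

How it is judged:
By the outcome, as a careful person would: the job done as asked, in the order asked, and still so for the second after the job is handed in, with the robot touching nothing.
It also fails if it takes over 64 s, if anything falls off the work surface, if the arm or the gripper's body presses on something with over 40 N, if the wrist force passes 120 N, or if a joint passes its speed limit or range.

### The arm

A 6-joint arm with a two-finger parallel gripper is mounted at the origin on a cart in front of the work surface, level with it; the furniture and walls round the work are solid. World frame = base frame: x ahead of the robot, y to its left, z up, the work surface at z = 0. Lengths are in m, angles in rad, forces in N, time in s.
With the tool pointing down it reaches from about 0.425 to 0.95 m from the base axis. Payload 3.5 kg.
Tool frame: the origin (TCP) lies between the finger pads; the fingertips stand 14 mm ahead of it and the grasp point (between the pads) lies 5 mm behind it (ctrl.tip_extent is the distance from the TCP to the fingertips, in m); x points along the fingers, z is the direction in which the jaws open and shut, and the axes are right-handed (so a half turn about x gives the same grasp; the last joint's range is limited). The gripper opens to 85 mm and grips with 20 to 120 N. Pads are 22 mm wide; open, the fingers measure 114 mm over their backs; the gripper's body (76 mm by 85 mm) begins 54 mm behind the grasp point. The pads swing forward as they close: fully open they stand 13 mm farther back than shut.
Start: joints at [-1.435, 0.286, 1.577, -0, 1.279, -0.15], TCP at [0.19, -0.648, 0.245] pointing down, gripper open.
Joint ranges: [-2.77, 2.77], [-0.9, 2.22], [0.21, 2.48], [-1.53, 4.67], [0.24, 2.81], [-2.84, 2.84]. Speed limits (rad/s): [2.79, 2.79, 3.14, 3.14, 3.14, 3.14].

### API

Orientations are given as a unit quaternion [x, y, z, w].
In Python, from plant import ctrl gives the robot as it stands.
- The arm moves only by the tool move_arm, never from a script. Its argument "commands" is one flat list of numbers, 4 for each row, row after row: the shift along the tool's x, y, z in units of 25 mm (1.0 is 25 mm), then the turn about the tool's x in units of 5 degrees (1.0 is 5 degrees). A call has 1 to 20 rows; each row shifts and turns the commanded pose from where the row before left it, along the tool's axes as they then stand; what a row does not reach is not made up. A row lasts 1/8 s, in which the tool goes at most 62.5 mm and 10.7 degrees, less where a joint would pass 70% of its speed; a pose out of reach is approached as far as the arm can. A call is refused whole if a number of a shift passes 1 or a number of a turn 1, either way. A call with a gripper value outside its range is refused whole. "jaw" is the finger opening in mm, from 0 to 85.4, set as the call begins (left out, the last holds). The fingers move at their own pace and stop on an object; "force" is the grip in N (left out, the last holds). Time passes only in rows, so rows that do not move let the fingers close. It gives the time, the measured TCP pose, the force and the opening at its end, in the units of the state.
- ctrl.get_state(): the state, without advancing time (a new reading comes with each control period).
- ctrl.read_camera(name): name is "scene" or "top" or "wrist"; returns the picture (420x560x3 uint8, red, green, blue); there is no depth.
- ctrl.get_calibration(name): a dict with "camera_matrix" (3x3 intrinsics, pixels), "camera_from_world" (4x4, takes a point from world to camera coordinates); the wrist camera has in their place "mount" (4x4, takes a point from camera to tool coordinates, whose origin is the TCP and whose axes are the tool frame's). Camera axes: x right, y down, z forward; pixel columns grow to the right and rows downward; lengths in m; the calibration is good to about 2 mm. A picture is of the moment at which its call begins: read the wrist's pose just before it. get_calibration takes no time and is no camera call.
- ctrl.sign_off(): hands the job in, once; it reports no verdict.
The state is a dict: "time": time; "qpos": joint angles; "dq": joint speeds; "joint_efforts": joint torques, N m; "eef_pos": TCP position; "tcp_rot": TCP orientation; "contact_force": force on the tool from outside, world axes, zero at the start; "wrist_torque": the same for the moment, N m; "opening": opening from 0.0 (shut) to 1.0 (fully open).
Only numpy, scipy, OpenCV 4.12 (cv2) and the standard library are available. Lean on these libraries where they do the work, as an engineer would, in place of code of your own. Each camera call takes 0.05 s, during which the arm holds its last target.

## Working session

There is one attempt and no reset: what is moved stays moved. The work goes in short steps, Python scripts to look and compute and a tool call to move; the robot and the scene stay as the last step left them, time stands still between calls to the robot, and variables do not carry over. Pictures are saved under pics/ and viewed, and the job is handed in when it is done.

Besides the shell and the picture viewer there is one more tool, called after "Request:" as name(argument=value, ...), one argument or row to a line, values as JSON. move_arm: Moves the arm, as the interface text tells. Its arguments: {"type":"object","properties":{"commands":{"type":"array"},"jaw":{"type":"number"},"force":{"type":"number"}},"required":["commands"]}

```bash
ls; mkdir -p pics
python3 - <<'E'
from plant import ctrl
import cv2,numpy as np
np.set_printoptions(precision=4,suppress=True)
for n in ["scene","top","wrist"]:
    cv2.imwrite(f"pics/{n}0.png",cv2.cvtColor(ctrl.read_camera(n),cv2.COLOR_RGB2BGR)); print(n,ctrl.get_calibration(n))
print(ctrl.get_state())
E
```

```text
pics
scene {'camera_matrix': array([[399.2102,   0.    , 274.8339],
       [  0.    , 399.2102, 205.2085],
       [  0.    ,   0.    ,   1.    ]]), 'camera_from_world': array([[ 0.7442, -0.668 ,  0.0021, -0.3676],
       [-0.2715, -0.3053, -0.9127,  0.288 ],
       [ 0.6103,  0.6786, -0.4086,  1.0719],
       [ 0.    ,  0.    ,  0.    ,  1.    ]])}
top {'camera_matrix': array([[454.7041,   0.    , 285.1986],
       [  0.    , 454.7041, 205.9006],
       [  0.    ,   0.    ,   1.    ]]), 'camera_from_world': array([[-0.0546, -0.9985,  0.003 ,  0.0583],
       [-0.9741,  0.0526, -0.2198,  0.5583],
       [ 0.2193, -0.0149, -0.9755,  1.3339],
       [ 0.    ,  0.    ,  0.    ,  1.    ]])}
wrist {'camera_matrix': array([[291.598 ,   0.    , 277.9177],
       [  0.    , 291.598 , 208.532 ],
       [  0.    ,   0.    ,   1.    ]]), 'mount': array([[ 0.0001, -0.2915,  0.9566, -0.1289],
       [ 0.    , -0.9566, -0.2915,  0.0742],
       [ 1.    ,  0.0001, -0.0001, -0.0003],
       [ 0.    ,  0.    ,  0.    ,  1.    ]])}
{'time': 0.15, 'qpos': array([-1.435 ,  0.287 ,  1.5778,  0.    ,  1.2786, -0.15  ]), 'dq': array([ 0.0018, -0.0014, -0.0026,  0.0002,  0.0005,  0.0016]), 'joint_efforts': array([  0.001 , -40.6605, -29.3141,  -0.0001,   0.004 ,   0.    ]), 'eef_pos': array([ 0.1902, -0.6471,  0.2442]), 'tcp_rot': array([ 0.4242,  0.5666, -0.4232,  0.5657]), 'contact_force': array([-0.6453,  0.3501, -0.3456]), 'wrist_torque': array([-0.011 ,  0.0417,  0.0219]), 'opening': 1.0011882079255798}
```

View pics/top0.png

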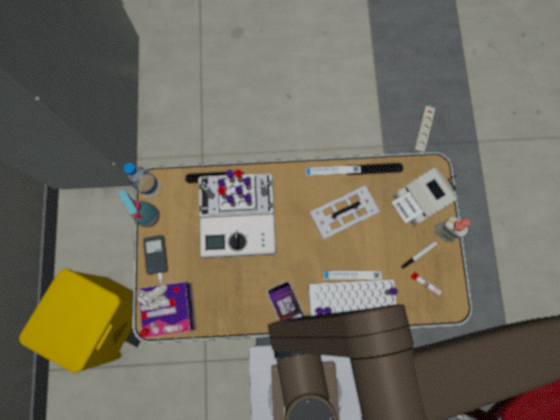

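View pics/scene0.png

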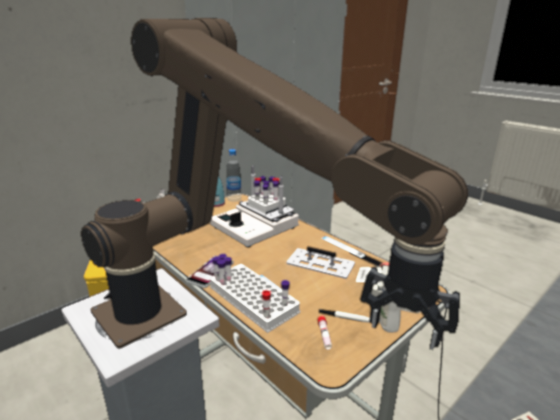

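View pics/wrist0.png

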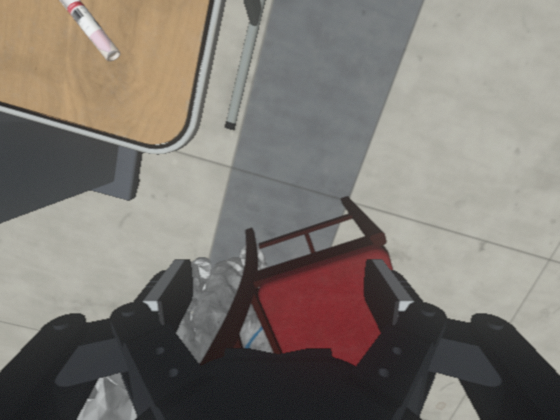

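The top view shows the mixer around pixel (237,215) and the retainer around (345,212). The desk is crowded, so I'll enlarge both regions.

Run:
```python
import cv2
im=cv2.imread("pics/top0.png")
cv2.imwrite("pics/top0_mix.png",cv2.resize(im[160:265,190:290],None,fx=5.6,fy=5.6,interpolation=cv2.INTER_CUBIC))
cv2.imwrite("pics/top0_ret.png",cv2.resize(im[170:250,295:395],None,fx=7,fy=7,interpolation=cv2.INTER_CUBIC))
im=cv2.imread("pics/scene0.png")
cv2.imwrite("pics/scene0_c.png",cv2.resize(im[140:300,190:390],None,fx=3.7,fy=3.7,interpolation=cv2.INTER_CUBIC))
```

```text
(no output)
```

View pics/top0_mix.png

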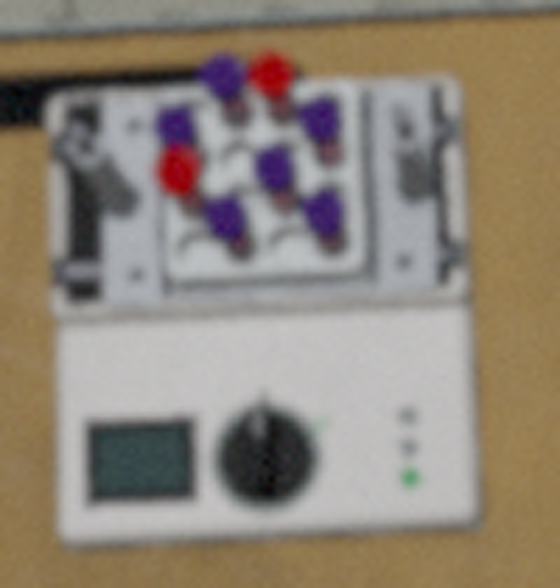

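View pics/top0_ret.png

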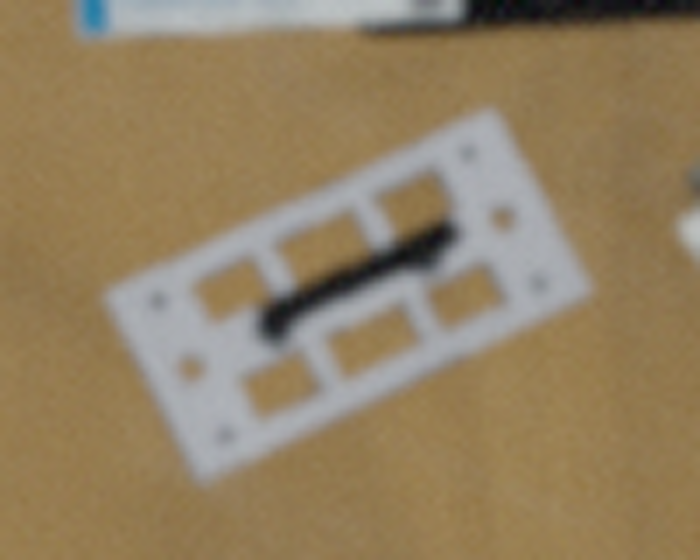

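View pics/scene0_c.png

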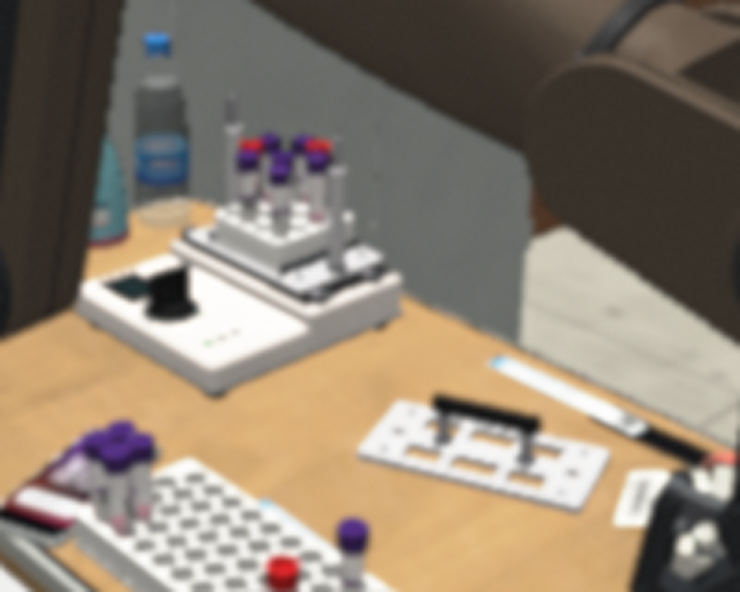

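```bash
cat > h.py <<'E'
import numpy as np,cv2
from scipy.optimize import least_squares
from scipy.spatial.transform import Rotation as R
from plant import ctrl
np.set_printoptions(precision=4,suppress=True)
def cal(n):
    c=ctrl.get_calibration(n); return c['camera_matrix'],c['camera_from_world']
def ray(n,uv,z):
    K,T=cal(n); d=T[:3,:3].T@np.linalg.solve(K,[uv[0],uv[1],1]); o=-T[:3,:3].T@T[:3,3]
    return o+d*(z-o[2])/d[2]
def proj(n,P):
    K,T=cal(n); p=K@(T[:3,:3]@np.asarray(P)+T[:3,3]); return p[:2]/p[2]
def wristT(st=None):
    st=st or ctrl.get_state(); T=np.eye(4); T[:3,:3]=R.from_quat(st['tcp_rot']).as_matrix(); T[:3,3]=st['eef_pos']; return T@ctrl.get_calibration('wrist')['mount']
def wray(T,uv,z):
    K=ctrl.get_calibration('wrist')['camera_matrix']; d=T[:3,:3]@np.linalg.solve(K,[uv[0],uv[1],1]); o=T[:3,3]
    return o+d*(z-o[2])/d[2]
def wproj(T,P):
    K=ctrl.get_calibration('wrist')['camera_matrix']; p=K@(T[:3,:3].T@(np.asarray(P)-T[:3,3])); return p[:2]/p[2]
E
python3 - <<'E'
from h import *
f=lambda p:(p[0]/7+295,p[1]/7+170)
m=lambda p:(p[0]/5.6+190,p[1]/5.6+160)
C=[ray('top',f(p),.008) for p in [(105,295),(490,107),(595,290),(205,485)]]
H=[ray('top',f(p),.004) for p in [(190,369),(504,218)]]
B=[ray('top',f(p),.054) for p in [(268,330),(452,235)]]
print('corners',C,np.mean(C,0),[np.linalg.norm(C[i]-C[(i+1)%4]) for i in range(4)])
print('holes',H,np.mean(H,0),np.linalg.norm(H[0]-H[1]),np.arctan2(*(H[0]-H[1])[:2]))
print('bar',B,np.mean(B,0),np.linalg.norm(B[0]-B[1]),np.arctan2(*(B[0]-B[1])[:2]))
for nm,p,z in [('fl',(68,540),.045),('fr',(478,522),.045),('bl',(47,92),.06),('br',(458,77),.06),('sl',(53,305),.06),('sr',(468,292),.06),('knob',(267,457),.0535)]:
    print(nm,ray('top',m(p),z))
E
```

```text
corners [array([ 0.5482, -0.0506,  0.008 ]), array([ 0.627 , -0.2337,  0.008 ]), array([ 0.5384, -0.2734,  0.008 ]), array([ 0.4588, -0.0896,  0.008 ])] [ 0.5431 -0.1618  0.008 ] [np.float64(0.19935385468067163), np.float64(0.09699775250346443), np.float64(0.20032585975218356), np.float64(0.09749532673371272)]
holes [array([ 0.5127, -0.0871,  0.004 ]), array([ 0.5751, -0.236 ,  0.004 ])] [ 0.5439 -0.1616  0.004 ] 0.16148458151531822 -0.3969977125040028
bar [array([ 0.5191, -0.1178,  0.054 ]), array([ 0.5574, -0.2023,  0.054 ])] [ 0.5382 -0.16    0.054 ] 0.09280982140840376 -0.42517673103354087
fl [0.4213 0.2876 0.045 ]
fr [0.419  0.0656 0.045 ]
bl [0.6697 0.293  0.06  ]
br [0.6661 0.0641 0.06  ]
sl [0.5484 0.2913 0.06  ]
sr [0.5434 0.0645 0.06  ]
knob [0.4594 0.1779 0.0535]
```

Run:
```python
from h import *
s=ctrl.get_state(); M=R.from_quat(s['tcp_rot']).as_matrix(); print(M, ctrl.tip_extent); print([a for a in dir(ctrl) if a[0]!='_'])
z=M[:,2]; print('jaw yaw',np.degrees(np.arctan2(z[1],z[0])),'ytool yaw',np.degrees(np.arctan2(M[1,1],M[0,1])))
```

```text
[[-0.0002  0.9594  0.2819]
 [ 0.0018  0.2819 -0.9594]
 [-1.      0.0003 -0.0018]] 0.014
['Unreachable', 'get_calibration', 'get_state', 'read_camera', 'sign_off', 'tip_extent']
jaw yaw -73.62488597081271 ytool yaw 16.37508363952057
```

Request:
move_arm(
  commands=[-0.5,0.9,-1,0,-0.5,0.9,-1,0,-0.5,0.9,-1,0,-0.5,0.9,-1,0,-0.2,0.9,-1,0,0,0.9,-1,0,0,0.9,-1,0,0,0.9,-1,0,0,0.9,-1,0,0,0.9,-1,0,0,0.9,-1,0,0,0.9,-1,0,0,0.9,-1,0,0,0.9,-1,0,0,0.9,-1,0,0,0.9,-1,0,0,0.9,-1,0,0,0.9,-1,0,0,0.9,-1,0,0,0.9,-1,0],
)

```text
time: 2.65
eef_pos: [0.4813, -0.0399, 0.3001]
tcp_rot: [0.424, 0.566, -0.424, 0.566]
contact_force: [0.4, -0.2, -0.5]
opening: 1.0
```

Request:
move_arm(
  commands=[0,0.7,-0.9,0,0,0.7,-0.9,0,0,0.7,-0.9,0,0,0.7,-0.9,0,0,0.7,-0.9,0,0,0.7,-0.9,0,0,0.6,-0.8,0,0,0.5,-0.7,0,0,0,0,0,0,0,0,0],
)

```text
time: 3.9
eef_pos: [0.5594, 0.1615, 0.3001]
tcp_rot: [0.423, 0.566, -0.424, 0.566]
contact_force: [0.0, -0.6, 1.1]
opening: 1.0
```

Run:
```python
from h import *
s=ctrl.get_state();print(s['time'],s['eef_pos'],s['qpos'],s['dq'])
np.save('wT1.npy',wristT(s))
cv2.imwrite("pics/w1.png",cv2.cvtColor(ctrl.read_camera('wrist'),cv2.COLOR_RGB2BGR))
```

```text
3.9 [0.5594 0.1615 0.3001] [ 0.107   0.0453  1.7499 -0.0004  1.3471  1.3922] [-0.0103 -0.0064  0.0037  0.0024 -0.0016  0.0008]
```

View pics/w1.png

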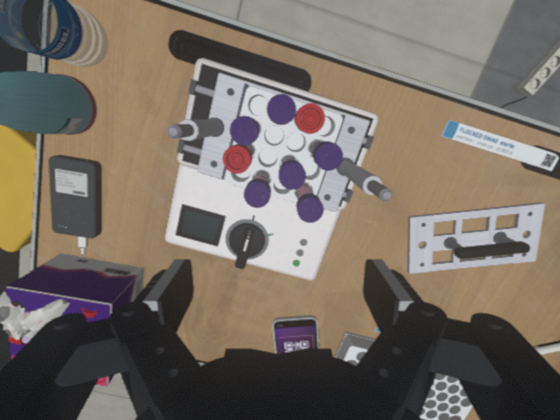

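The wrist view shows everything: pin tips near (175,130) and (387,195), the knob at (247,240), and the retainer's holes at about (422,245) and (533,240).

Run:
```python
import cv2
im=cv2.imread("pics/w1.png")
a=cv2.resize(im[105:155,155:235],None,fx=8,fy=8,interpolation=cv2.INTER_CUBIC)
b=cv2.resize(im[150:215,330:410],None,fx=8,fy=8,interpolation=cv2.INTER_CUBIC)
cv2.imwrite("pics/w1a.png",a);cv2.imwrite("pics/w1b.png",b)
cv2.imwrite("pics/w1c.png",cv2.resize(im[190:290,400:555],None,fx=5,fy=5,interpolation=cv2.INTER_CUBIC))
cv2.imwrite("pics/w1d.png",cv2.resize(im[50:285,155:385],None,fx=2.5,fy=2.5,interpolation=cv2.INTER_CUBIC))
```

```text
(no output)
```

View pics/w1a.png

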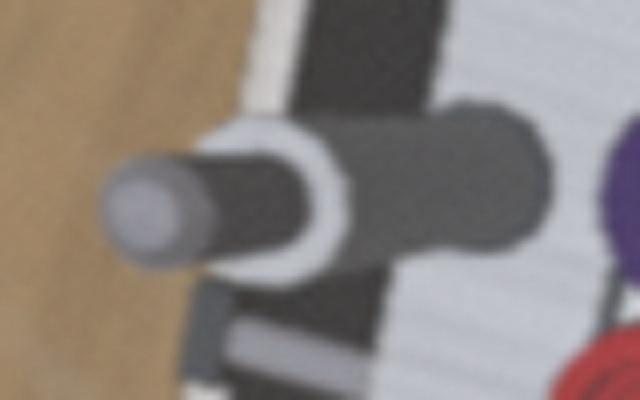

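View pics/w1b.png

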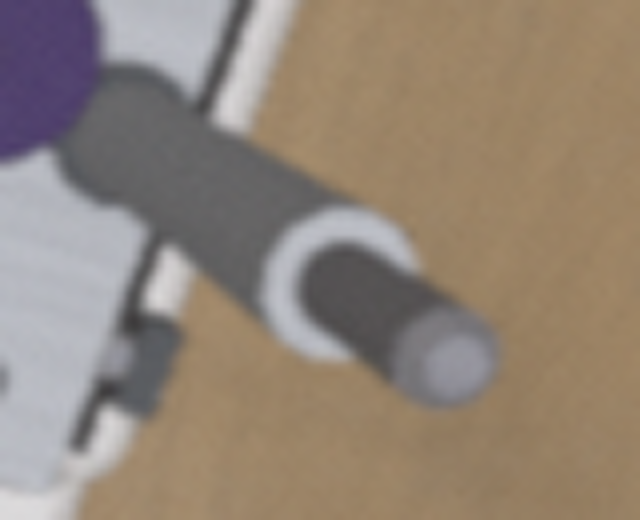

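View pics/w1c.png

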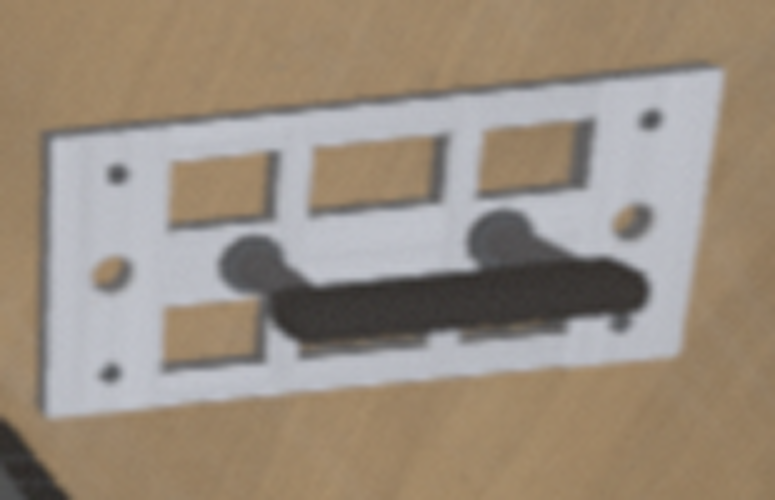

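View pics/w1d.png

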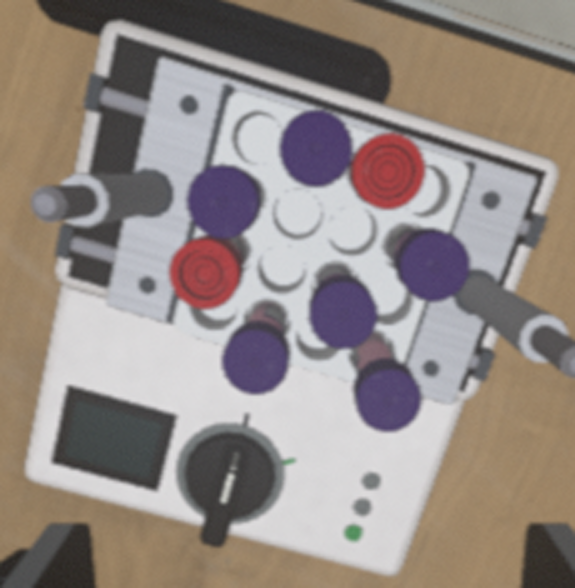

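Run:
```python
from h import *
T=np.load('wT1.npy'); print('cam',T[:3,3])
hf=.06
LP=wray(T,(173.1-.4,130.9-.4),.22);RP=wray(T,(387.1,194.9),.22)
LS=wray(T,(188.1,129.9),.185);RS=wray(T,(372.2,184.9),.185)
for a,b in((LP,RP),(LS,RS)): d=a-b;print('pins',a,b,'mid',(a+b)/2,'dist',np.linalg.norm(d),'yaw',-np.arctan2(d[0],d[1]))
c=lambda p:(p[0]/5+399.6,p[1]/5+189.6)
h=[wray(T,c(p),.008) for p in((111,273),(632,221))];d=h[0]-h[1]
print('holes',h,'mid',(h[0]+h[1])/2,np.linalg.norm(d),-np.arctan2(d[0],d[1]))
C=[wray(T,c(p),.008) for p in((48,133),(722,68),(682,355),(45,415))]
print('corn',C,np.mean(C,0),[np.linalg.norm(C[i]-C[(i+1)%4]) for i in range(4)])
B=[wray(T,c(p),.045) for p in((275,315),(648,285))];d=B[0]-B[1];print('bar',B,np.mean(B,0),np.linalg.norm(d),-np.arctan2(d[0],d[1]))
e=lambda p:(p[0]/2.5+154.7,p[1]/2.5+49.7)
print('knob',wray(T,e((231,474)),.0535))
for n,p,z in(('bl',(108,22),.06),('br',(553,163),.06),('fr',(398,573),.045),('fl',(27,478),.045)):print(n,wray(T,e(p),z))
# bar grip ends at top z .0915
for p in((213,535),(235,455)): print('grip',wray(T,e(p),.0915))
# predict from top cam
for P in (LP,RP): print('top px',(proj('top',P)-[190,160])*5.6,'scene',(proj('scene',P)-[190,140])*3.7)
```

```text
cam [0.6306 0.1827 0.429 ]
pins [0.6031 0.2506 0.22  ] [0.6022 0.0903 0.22  ] mid [0.6026 0.1704 0.22  ] dist 0.160303507291163 yaw -0.005282280537933007
pins [0.6024 0.2501 0.185 ] [0.602  0.0904 0.185 ] mid [0.6022 0.1702 0.185 ] dist 0.15967819937182698 yaw -0.002333043354879804
holes [array([ 0.5147, -0.0866,  0.008 ]), array([ 0.5764, -0.2343,  0.008 ])] mid [ 0.5455 -0.1604  0.008 ] 0.1600542383586055 0.3953423209856033
corn [array([ 0.5518, -0.0487,  0.008 ]), array([ 0.6279, -0.2346,  0.008 ]), array([ 0.54  , -0.2735,  0.008 ]), array([ 0.4628, -0.0871,  0.008 ])] [ 0.5456 -0.161   0.008 ] [np.float64(0.20076573094566186), np.float64(0.09614835885320194), np.float64(0.20180415158097675), np.float64(0.09691733801374178)]
bar [array([ 0.5261, -0.1139,  0.045 ]), array([ 0.5649, -0.2123,  0.045 ])] [ 0.5455 -0.1631  0.045 ] 0.10576663863246143 0.37497241428102035
knob [0.4656 0.1788 0.0535]
bl [0.6688 0.2892 0.06  ]
br [0.6689 0.0709 0.06  ]
fr [0.4282 0.0674 0.045 ]
fl [0.4267 0.2897 0.045 ]
grip [0.4469 0.1796 0.0915]
grip [0.4927 0.1799 0.0915]
top px [ 75.7163 125.7323] scene [230.5367  92.6129]
top px [402.6632 110.4597] scene [335.5294 132.5781]
```

```bash
cat > plan.py <<'E'
from h import *
# work out tool-axis shifts for a straight world displacement + turn
def plan(goal,turn_units,n,zprof=None,start=None,yaw0=None):
    s=ctrl.get_state(); M=R.from_quat(s['tcp_rot']).as_matrix()
    p=np.array(start if start is not None else s['eef_pos'],float)
    yaw=np.arctan2(M[1,2],M[0,2]) if yaw0 is None else yaw0
    rows=[];left=turn_units
    for i in range(n):
        k=n-i; d=(np.array(goal)-p)/k
        if zprof is not None: d[2]=zprof[i]
        t=np.clip(round(left/k,2),-1,1)
        jz=np.array([np.cos(yaw),np.sin(yaw),0]);jy=np.array([-np.sin(yaw),np.cos(yaw),0])
        r=[round(-d[2]/.025,2),round(d@jy/.025,2),round(d@jz/.025,2),t]
        p=p+.025*(r[1]*jy+r[2]*jz-r[0]*np.array([0,0,1])); yaw-=np.radians(5*t);left-=t
        rows+=[float(x) for x in r]
    print(rows);print('end',p,np.degrees(yaw), 'max',np.abs(rows).max())
E
python3 - <<'E'
from plan import *
plan([.5455,-.161,.13],-19.24,20,[0]*6+[-.17/14]*14)
E
```

```text
[-0.0, -0.21, 0.61, -0.96, -0.0, -0.26, 0.59, -0.96, -0.0, -0.31, 0.57, -0.96, -0.0, -0.35, 0.54, -0.96, -0.0, -0.4, 0.51, -0.96, -0.0, -0.44, 0.47, -0.96, 0.49, -0.48, 0.44, -0.96, 0.49, -0.51, 0.39, -0.96, 0.49, -0.54, 0.35, -0.96, 0.49, -0.57, 0.3, -0.96, 0.49, -0.59, 0.25, -0.96, 0.49, -0.61, 0.2, -0.96, 0.49, -0.63, 0.15, -0.96, 0.49, -0.64, 0.1, -0.97, 0.49, -0.64, 0.05, -0.96, 0.49, -0.65, -0.01, -0.97, 0.49, -0.64, -0.06, -0.96, 0.49, -0.63, -0.12, -0.97, 0.49, -0.62, -0.17, -0.96, 0.49, -0.61, -0.22, -0.97]
end [ 0.5454 -0.1609  0.1287] 22.540458926672933 max 0.97
```

Request:
move_arm(
  commands=[0,-0.2,0.6,-0.96,0,-0.26,0.6,-0.96,0,-0.3,0.57,-0.96,0,-0.35,0.54,-0.96,0,-0.4,0.5,-0.96,0,-0.44,0.47,-0.96,0.5,-0.48,0.44,-0.96,0.5,-0.5,0.4,-0.96,0.5,-0.54,0.35,-0.96,0.5,-0.57,0.3,-0.96,0.5,-0.6,0.25,-0.96,0.5,-0.6,0.2,-0.96,0.5,-0.63,0.15,-0.96,0.5,-0.64,0.1,-0.97,0.5,-0.64,0.05,-0.96,0.5,-0.65,0,-0.97,0.5,-0.64,-0.06,-0.96,0.5,-0.63,-0.12,-0.97,0.5,-0.62,-0.17,-0.96,0.4,-0.6,-0.2,-0.97],
)

```text
time: 6.45
eef_pos: [0.5464, -0.1608, 0.1275]
tcp_rot: [-0.139, 0.693, 0.139, 0.693]
contact_force: [0.3, -0.1, 0.7]
opening: 1.001
```

Request:
move_arm(
  commands=[0,0,0,0,0,0,0,0],
)

```text
time: 6.7
eef_pos: [0.5471, -0.1597, 0.1283]
tcp_rot: [-0.138, 0.693, 0.138, 0.694]
contact_force: [0.5, -0.5, 0.2]
opening: 1.002
```

Run:
```python
from h import *
s=ctrl.get_state();print(s['time'],s['eef_pos'],s['qpos']); M=R.from_quat(s['tcp_rot']).as_matrix();print(np.degrees(np.arctan2(M[1,2],M[0,2])))
T=wristT(s);np.save('wT2.npy',T)
cv2.imwrite("pics/w2.png",cv2.cvtColor(ctrl.read_camera('wrist'),cv2.COLOR_RGB2BGR))
# predicted hole & bar pixels
from math import *
y=.394
for l in(80,-80):print('hole',wproj(T,[.5455-l/1e3*sin(y),-.161+l/1e3*cos(y),.008]))
for l in(50,-50):print('bar',wproj(T,[.5455-l/1e3*sin(y),-.161+l/1e3*cos(y),.054]))
```

```text
6.7 [ 0.5471 -0.1597  0.1283] [-0.462   0.1828  1.9286  0.0002  1.0298 -0.8543]
22.467798257689893
hole [275.3588 113.5636]
hole [276.0808 286.6015]
bar [274.9484 157.7484]
bar [275.5544 285.0472]
```

View pics/w2.png

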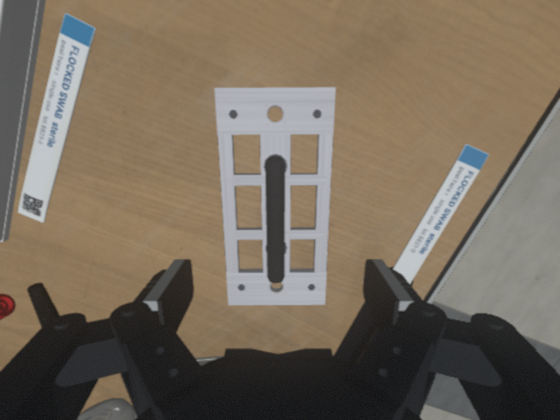

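The holes appear at (275.5,114) and (276,286), within a pixel of where I predicted them. The grip is aligned, so I'll descend and close.

Request:
move_arm(
  commands=[0.7,-0.02,-0.08,0,0.7,0,0,0,0.7,0,0,0,0.7,0,0,0,0.5,0,0,0,0.2,0,0,0,0,0,0,0],
)

```text
time: 7.62
eef_pos: [0.5455, -0.1608, 0.0401]
tcp_rot: [-0.138, 0.694, 0.138, 0.693]
contact_force: [-0.6, 0.4, 1.1]
opening: 1.0
```

Request:
move_arm(
  commands=[0,0,0,0,0,0,0,0,0,0,0,0,0,0,0,0,0,0,0,0,0,0,0,0],
  jaw=0,
  force=60,
)

```text
time: 8.38
eef_pos: [0.5457, -0.1609, 0.0407]
tcp_rot: [-0.139, 0.693, 0.138, 0.694]
contact_force: [-0.9, 0.1, 3.0]
opening: 0.152
```

Run:
```python
from h import *
s=ctrl.get_state();print(s); 
cv2.imwrite("pics/w3.png",cv2.cvtColor(ctrl.read_camera('wrist'),cv2.COLOR_RGB2BGR))
```

```text
{'time': 8.375, 'qpos': array([-0.465 ,  0.3128,  1.9609,  0.    ,  0.8673, -0.8591]), 'dq': array([ 0.    ,  0.0004, -0.0017,  0.001 ,  0.0003,  0.0007]), 'joint_efforts': array([  0.0026, -33.8665, -21.9942,   0.0115,  -0.07  ,   0.0056]), 'eef_pos': array([ 0.5457, -0.1609,  0.0407]), 'tcp_rot': array([-0.1386,  0.6932,  0.1383,  0.6936]), 'contact_force': array([-0.8513,  0.1275,  3.0109]), 'wrist_torque': array([ 0.036 ,  0.0525, -0.0073]), 'opening': 0.15197660910076455}
```

View pics/w3.png

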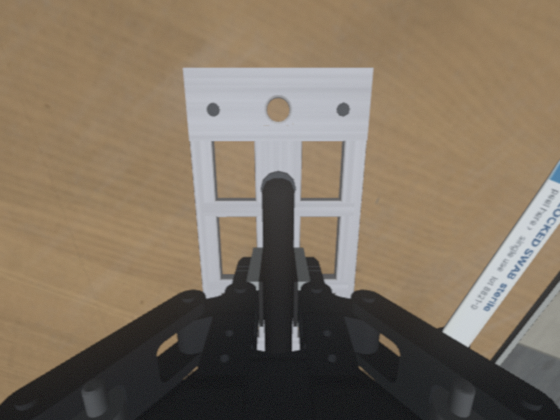

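Request:
move_arm(
  commands=[-0.2,0,0,0,-0.5,0,0,0,-0.9,0,0,0,-1,0,0,0,-1,0,0,0,-1,0,0,0,-1,0,0,0,-1,0,0,0,-1,0,0,0,-1,0,0,0,-0.9,0,0,0,-0.5,0,0,0],
)

```text
time: 9.93
eef_pos: [0.5456, -0.1608, 0.2922]
tcp_rot: [-0.139, 0.693, 0.138, 0.694]
contact_force: [0.0, -0.3, -2.5]
opening: 0.15
```

Run:
```python
from plan import *
s=ctrl.get_state();print(s['eef_pos'],s['contact_force'],s['wrist_torque'],s['opening'])
T=wristT(s);np.save('wT4.npy',T)
cv2.imwrite("pics/w4.png",cv2.cvtColor(ctrl.read_camera('wrist'),cv2.COLOR_RGB2BGR))
plan([.6024,.1703,.286],4.54,18)
```

```text
[ 0.5456 -0.1608  0.2922] [ 0.0132 -0.2726 -2.5457] [0.0074 0.0061 0.0116] 0.15040630643028777
[0.02, 0.63, 0.4, 0.25, 0.02, 0.64, 0.38, 0.25, 0.02, 0.65, 0.37, 0.25, 0.02, 0.66, 0.36, 0.25, 0.02, 0.66, 0.34, 0.25, 0.02, 0.67, 0.33, 0.25, 0.02, 0.68, 0.31, 0.25, 0.01, 0.69, 0.3, 0.25, 0.02, 0.69, 0.28, 0.25, 0.01, 0.7, 0.27, 0.25, 0.02, 0.7, 0.25, 0.26, 0.01, 0.71, 0.24, 0.25, 0.02, 0.71, 0.22, 0.26, 0.01, 0.72, 0.2, 0.25, 0.02, 0.72, 0.19, 0.26, 0.01, 0.73, 0.17, 0.25, 0.02, 0.73, 0.16, 0.26, 0.01, 0.73, 0.14, 0.25]
end [0.6025 0.1703 0.2861] -0.11812999576899964 max 0.73
```

View pics/w4.png

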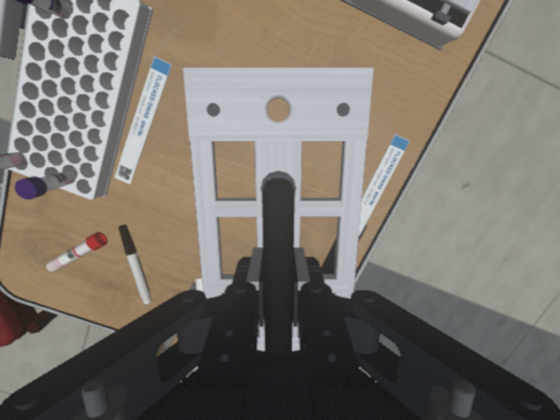

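Request:
move_arm(
  commands=[0,0.63,0.4,0.25,0,0.64,0.38,0.25,0,0.65,0.37,0.25,0,0.66,0.36,0.25,0,0.66,0.34,0.25,0,0.67,0.33,0.25,0,0.68,0.31,0.25,0,0.69,0.3,0.25,0,0.69,0.28,0.25,0,0.7,0.27,0.25,0,0.7,0.25,0.26,0,0.71,0.24,0.25,0,0.71,0.22,0.26,0,0.72,0.2,0.25,0,0.72,0.19,0.26,0,0.73,0.17,0.25,0,0.73,0.16,0.26,0,0.73,0.14,0.25,0,0,0,0,0,0,0,0],
)

```text
time: 12.48
eef_pos: [0.6015, 0.17, 0.2896]
tcp_rot: [0.0, 0.708, -0.001, 0.707]
contact_force: [-0.4, 0.0, -1.6]
opening: 0.157
```

Run:
```python
from h import *
s=ctrl.get_state();print(s['eef_pos'],s['contact_force'],s['wrist_torque'],s['opening'])
M=R.from_quat(s['tcp_rot']).as_matrix();print(M)
T=wristT(s);np.save('wT5.npy',T)
im=cv2.cvtColor(ctrl.read_camera('wrist'),cv2.COLOR_RGB2BGR)
cv2.imwrite("pics/w5.png",im)
cv2.imwrite("pics/w5a.png",cv2.resize(im[60:160,220:340],None,fx=6,fy=6,interpolation=cv2.INTER_CUBIC))
K=1
u=s['eef_pos'][2]-.0407
print('hole predicted',wproj(T,np.array([s['eef_pos'][0],s['eef_pos'][1]+.08,u+.008])))
print('pin pred',wproj(T,[.6026,.2504,.22]))
im=cv2.cvtColor(ctrl.read_camera('scene'),cv2.COLOR_RGB2BGR)
cv2.imwrite("pics/s5.png",cv2.resize(im[120:260,200:340],None,fx=4,fy=4,interpolation=cv2.INTER_CUBIC))
```

```text
[0.6015 0.17   0.2896] [-0.4335  0.0297 -1.5823] [ 0.0115  0.0304 -0.0526] 0.15701722967392187
[[-0.0013  0.0019  1.    ]
 [-0.0007  1.     -0.0019]
 [-1.     -0.0007 -0.0013]]
hole predicted [277.9171 108.6959]
pin pred [279.7419 110.1249]
```

View pics/w5.png

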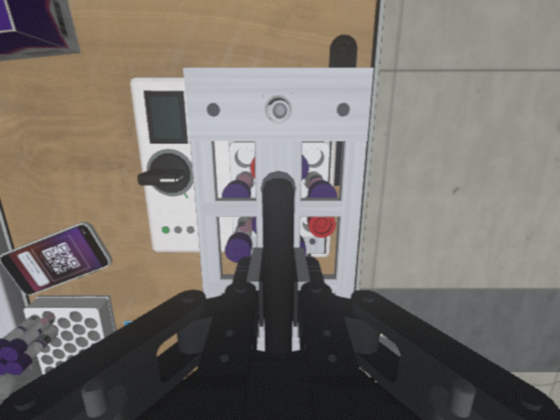

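View pics/s5.png

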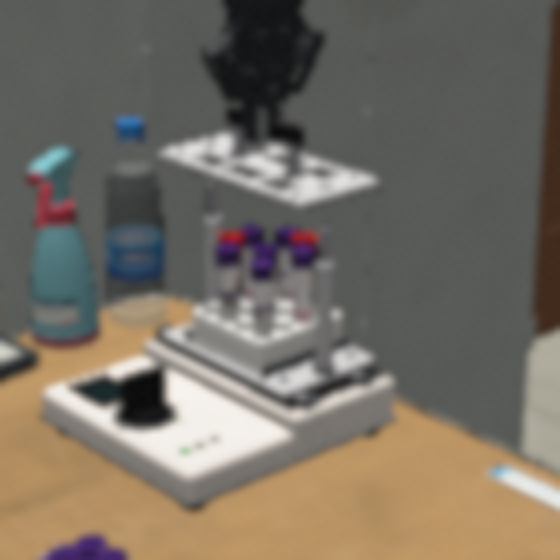

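View pics/w5a.png

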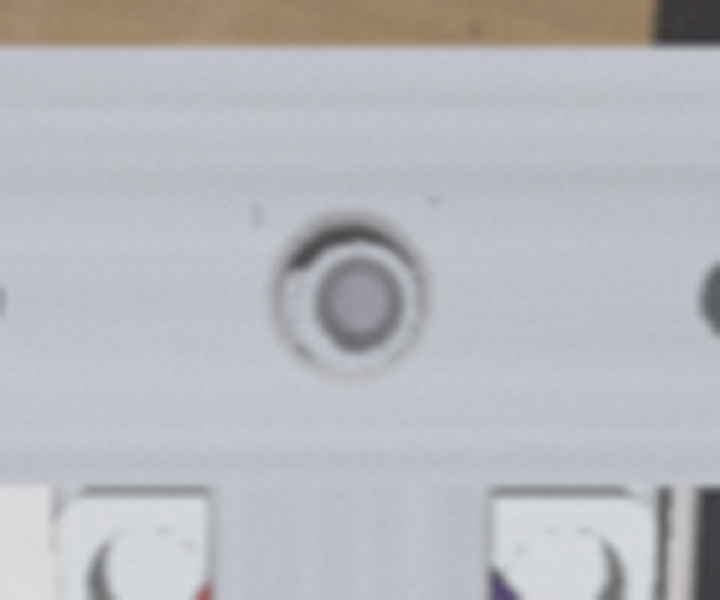

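Request:
move_arm(
  commands=[0.2,0.01,0.04,0,0.3,0,0,0,0.2,0,0,0,0.1,0,0,0,0,0,0,0],
)

```text
time: 13.2
eef_pos: [0.6027, 0.1707, 0.27]
tcp_rot: [0.001, 0.707, -0.001, 0.707]
contact_force: [0.4, 0.1, -1.9]
opening: 0.152
```

Run:
```python
from h import *
s=ctrl.get_state();print(s['eef_pos'],s['contact_force'],s['wrist_torque'],s['opening'])
T=wristT(s)
im=cv2.cvtColor(ctrl.read_camera('wrist'),cv2.COLOR_RGB2BGR)
cv2.imwrite("pics/w6a.png",cv2.resize(im[60:160,220:340],None,fx=6,fy=6,interpolation=cv2.INTER_CUBIC))
print('hole predicted',6*(wproj(T,np.array([s['eef_pos'][0],s['eef_pos'][1]+.08,s['eef_pos'][2]-.0407+.008]))-[220,60]))
print('pin pred',6*(wproj(T,[.6026,.2504,.22])-[220,60]))
```

```text
[0.6027 0.1707 0.27  ] [ 0.4221  0.0643 -1.8862] [0.0153 0.0378 0.0352] 0.15211133144398303
hole predicted [346.8963 292.4367]
pin pred [345.7754 302.644 ]
```

View pics/w6a.png

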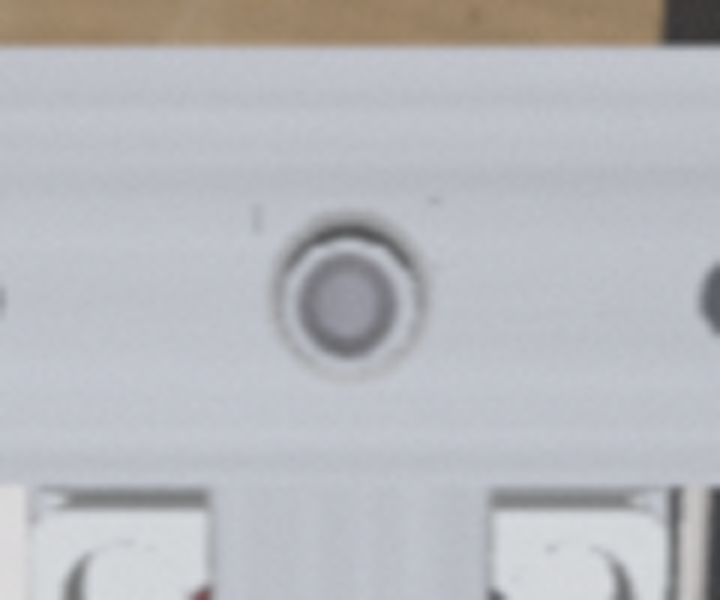

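The pin shows centred in the hole, so I'll lower gently.

Request:
move_arm(
  commands=[0.15,0,0,0,0.15,0,0,0,0.1,0,0,0,0.1,0,0,0,0.1,0,0,0,0.1,0,0,0,0,0,0,0],
)

```text
time: 14.12
eef_pos: [0.6027, 0.1707, 0.2525]
tcp_rot: [0.001, 0.707, -0.001, 0.707]
contact_force: [-0.1, -0.1, -2.4]
opening: 0.149
```

Request:
move_arm(
  commands=[0.1,0,0,0,0.15,0,0,0,0.15,0,0,0,0.15,0,0,0,0.15,0,0,0,0.1,0,0,0,0.1,0,0,0,0,0,0,0],
)

```text
time: 15.12
eef_pos: [0.6028, 0.1707, 0.2301]
tcp_rot: [0.001, 0.707, -0.001, 0.707]
contact_force: [0.3, 0.2, -2.7]
opening: 0.15
```

Request:
move_arm(
  commands=[0.06,0,0,0,0.04,0,0,0,0.03,0,0,0,0.02,0,0,0,0,0,0,0],
)

```text
time: 15.75
eef_pos: [0.6028, 0.1707, 0.2265]
tcp_rot: [0.001, 0.707, -0.001, 0.707]
contact_force: [0.1, 1.0, -1.7]
opening: 0.153
```

Request:
move_arm(
  commands=[0.02,0,0,0,0.01,0,0,0,0,0,0,0],
)

```text
time: 16.12
eef_pos: [0.6029, 0.1707, 0.2258]
tcp_rot: [0.001, 0.707, -0.001, 0.707]
contact_force: [0.4, -0.3, -1.9]
opening: 0.151
```

Request:
move_arm(
  commands=[0.02,0,0,0,0.02,0,0,0,0,0,0,0],
)

```text
time: 16.5
eef_pos: [0.603, 0.1708, 0.2257]
tcp_rot: [0.001, 0.707, -0.001, 0.707]
contact_force: [-2.6, -0.3, 3.7]
opening: 0.15
```

Contact came at exactly the seat height (TCP z 0.2257, force +3.7 N). Releasing.

Request:
move_arm(
  commands=[0,0,0,0,0,0,0,0,0,0,0,0,0,0,0,0],
  jaw=60,
)

```text
time: 17.0
eef_pos: [0.6029, 0.1707, 0.2247]
tcp_rot: [0.001, 0.707, -0.001, 0.707]
contact_force: [-0.1, 0.3, 1.0]
opening: 0.707
```

Request:
move_arm(
  commands=[-0.2,0,0,0,-0.4,0,0,0,-0.6,0,0,0,-0.8,0,0,0,-0.6,0,0,0,-0.3,0,0,0,0,0,0,0],
)

```text
time: 17.88
eef_pos: [0.6031, 0.1708, 0.2982]
tcp_rot: [0.001, 0.707, -0.001, 0.708]
contact_force: [0.5, -0.4, 0.6]
opening: 0.702
```

Run:
```python
from h import *
s=ctrl.get_state();print(s['time'],s['eef_pos'],s['contact_force'],s['opening'])
T=wristT(s);np.save('wT7.npy',T)
im=cv2.cvtColor(ctrl.read_camera('wrist'),cv2.COLOR_RGB2BGR)
cv2.imwrite("pics/w7.png",im)
im=cv2.cvtColor(ctrl.read_camera('scene'),cv2.COLOR_RGB2BGR)
cv2.imwrite("pics/s7.png",cv2.resize(im[120:260,200:340],None,fx=4,fy=4,interpolation=cv2.INTER_CUBIC))
print('knob pred',wproj(T,[.4656,.1795,.0915]))
for y in(.0903,.2506): print('pin',wproj(T,[.6026,y,.22]),wproj(T,[.6026,y,.193]))
```

```text
17.875 [0.6031 0.1708 0.2982] [ 0.5493 -0.3621  0.5591] 0.7018755334141694
knob pred [160.088  179.0541]
pin [277.5837 314.0173] [277.6071 295.3878]
pin [276.9868 111.5359] [277.0845 112.5214]
```

View pics/w7.png

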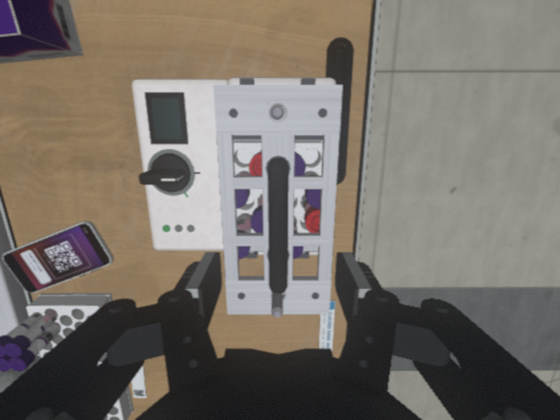

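View pics/s7.png

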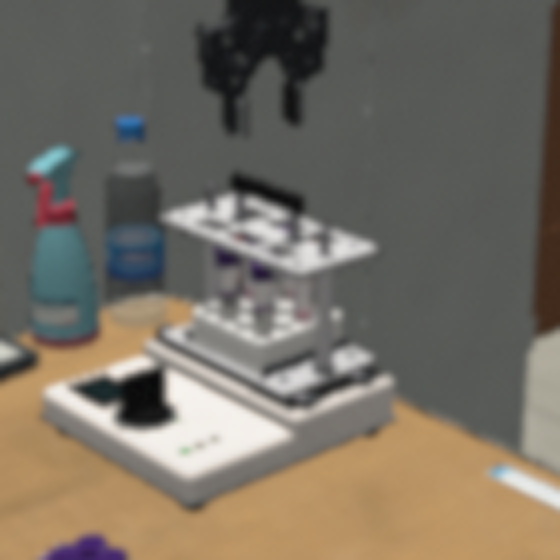

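Run:
```python
from plan import *
T=np.load('wT7.npy')
for x in(-.048,.048):
  for y in(.1,-.1): print('corner',wproj(T,[.6024+x,.1705+y,.193]))
print('skirt',wray(T,(170,172.5),.0535))
plan([.4635,.179,.298],-18,18)
```

```text
corner [212.1498  84.4873]
corner [226.5143 313.7799]
corner [341.3299  84.1878]
corner [328.3861 313.5717]
skirt [0.4638 0.1806 0.0535]
[-0.0, 0.02, -0.31, -1.0, -0.0, 0.04, -0.31, -1.0, -0.0, 0.07, -0.3, -1.0, -0.0, 0.1, -0.29, -1.0, -0.0, 0.12, -0.28, -1.0, -0.0, 0.15, -0.27, -1.0, -0.0, 0.17, -0.26, -1.0, -0.01, 0.19, -0.24, -1.0, -0.0, 0.21, -0.23, -1.0, -0.01, 0.23, -0.21, -1.0, -0.0, 0.25, -0.18, -1.0, -0.01, 0.26, -0.16, -1.0, -0.0, 0.28, -0.14, -1.0, -0.01, 0.29, -0.12, -1.0, -0.0, 0.3, -0.09, -1.0, -0.01, 0.3, -0.06, -1.0, -0.0, 0.31, -0.04, -1.0, -0.01, 0.31, -0.01, -1.0]
end [0.4635 0.1789 0.2981] 89.87522510972335 max 1.0
```

The retainer's corners fit the seated height to within 1–3 px, and both pins show through at (277,112) and (277,312). Next I'll move to the switch.

Request:
move_arm(
  commands=[0,0.02,-0.31,-1,0,0.04,-0.31,-1,0,0.07,-0.3,-1,0,0.1,-0.3,-1,0,0.12,-0.28,-1,0,0.15,-0.27,-1,0,0.17,-0.26,-1,0,0.2,-0.24,-1,0,0.21,-0.23,-1,0,0.23,-0.2,-1,0,0.25,-0.18,-1,0,0.26,-0.16,-1,0,0.28,-0.14,-1,0,0.3,-0.12,-1,0,0.3,-0.09,-1,0,0.3,-0.06,-1,0,0.3,-0.04,-1,0,0.3,0,-1,0,0,0,0,0,0,0,0],
  jaw=60,
)

```text
time: 20.48
eef_pos: [0.4639, 0.1795, 0.2969]
tcp_rot: [-0.499, 0.501, 0.499, 0.501]
contact_force: [0.2, 0.5, 0.3]
opening: 0.705
```

Request:
move_arm(
  commands=[0.5,0,0,0,0.9,0,0,0,1,0,0,0,1,0,0,0,0.9,0,0,0,0.4,0,0,0,0,0,0,0,0,0,0,0],
)

```text
time: 21.48
eef_pos: [0.4645, 0.1796, 0.1807]
tcp_rot: [-0.5, 0.5, 0.499, 0.501]
contact_force: [-0.5, -0.2, -0.4]
opening: 0.707
```

Run:
```python
from h import *
s=ctrl.get_state();print(s['time'],s['eef_pos'],s['contact_force'],s['qpos'])
M=R.from_quat(s['tcp_rot']).as_matrix();print(np.degrees(np.arctan2(M[1,2],M[0,2])))
T=wristT(s);np.save('wT8.npy',T)
im=cv2.cvtColor(ctrl.read_camera('wrist'),cv2.COLOR_RGB2BGR)
cv2.imwrite("pics/w8.png",im)
print('grip top pred',wproj(T,[.4635,.18,.0915]))
```

```text
21.475 [0.4645 0.1796 0.1807] [-0.5049 -0.1508 -0.3795] [ 0.165  -0.0443  2.0636 -0.      1.1206 -1.4035]
89.86696216076561
grip top pred [277.9955 216.8391]
```

View pics/w8.png

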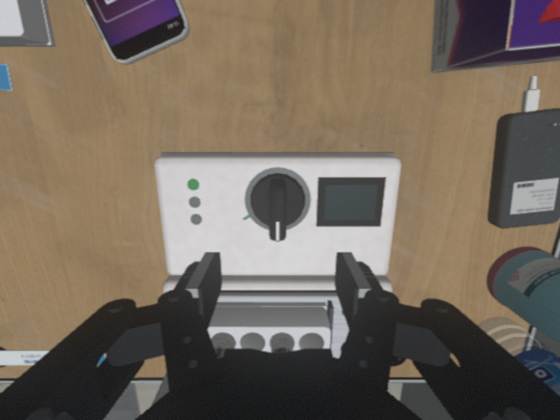

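Run:
```python
from h import *
T=np.load('wT8.npy')
print(wray(T,(278,200.5),.0535),wray(T,(278,241),.0915),wray(T,(277.5,178),.0915))
im=cv2.imread("pics/w8.png");cv2.imwrite("pics/w8a.png",cv2.resize(im[155:255,220:340],None,fx=6,fy=6,interpolation=cv2.INTER_CUBIC))
```

```text
[0.4606 0.18   0.0535] [0.4841 0.18   0.0915] [0.4325 0.1797 0.0915]
```

View pics/w8a.png

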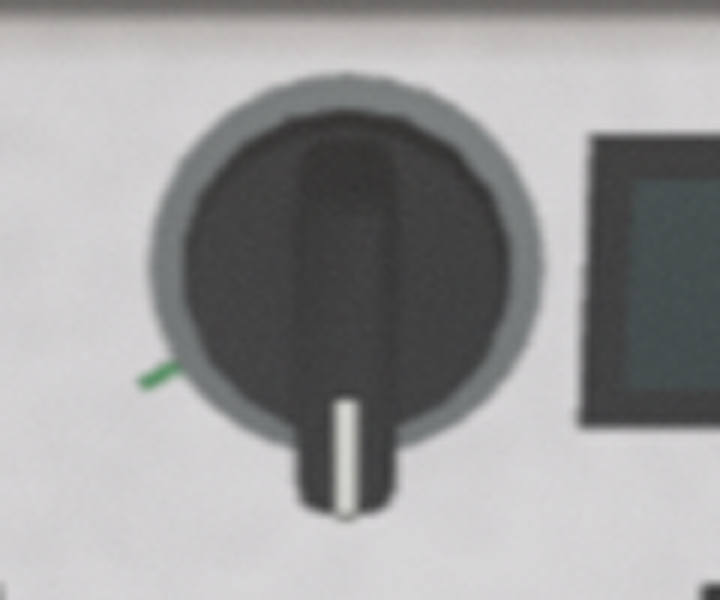

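Request:
move_arm(
  commands=[0.6,0.05,0.01,0,0.9,0.04,0,0,0.9,0,0,0,0.9,0,0,0,0.5,0,0,0,0.3,0,0,0,0.1,0,0,0,0,0,0,0],
)

```text
time: 22.52
eef_pos: [0.462, 0.1799, 0.0753]
tcp_rot: [-0.5, 0.5, 0.499, 0.501]
contact_force: [0.1, 0.1, -0.3]
opening: 0.702
```

Run:
```python
from h import *
s=ctrl.get_state();print(s['time'],s['eef_pos'],s['contact_force'],s['wrist_torque'])
im=cv2.cvtColor(ctrl.read_camera('wrist'),cv2.COLOR_RGB2BGR)
cv2.imwrite("pics/w9.png",im)
```

```text
22.525 [0.462  0.1799 0.0753] [ 0.149   0.1468 -0.2755] [-0.0013 -0.0662 -0.032 ]
```

View pics/w9.png

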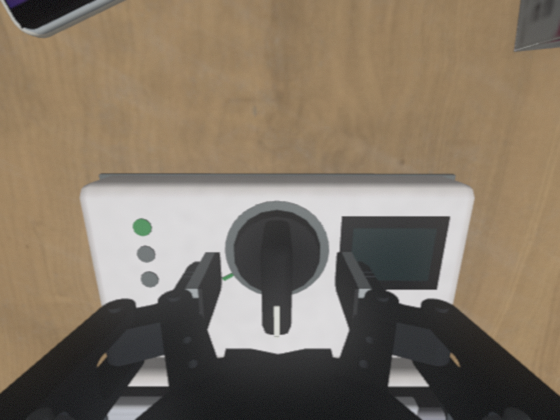

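The bar at column 277 lies midway between the pads. Closing.

Request:
move_arm(
  commands=[0,0,0,0,0,0,0,0,0,0,0,0,0,0,0,0,0,0,0,0],
  jaw=0,
  force=30,
)

```text
time: 23.2
eef_pos: [0.4618, 0.1793, 0.0752]
tcp_rot: [-0.5, 0.501, 0.499, 0.5]
contact_force: [-2.7, -5.5, 4.9]
opening: 0.154
```

Request:
move_arm(
  commands=[0,0,0,0.3,0,0,0,0.6,0,0,0,0.8,0,0,0,0.8,0,0,0,0.8,0,0,0,0.8,0,0,0,0.8,0,0,0,0.8,0,0,0,0.8,0,0,0,0.8,0,0,0,0.8,0,0,0,0.8,0,0,0,0.8,0,0,0,0.8,0,0,0,0.6,0,0,0,0.3,0,0,0,0,0,0,0,0],
)

```text
time: 25.45
eef_pos: [0.4621, 0.1797, 0.0752]
tcp_rot: [-0.2, 0.678, 0.2, 0.679]
contact_force: [-0.6, -4.0, 5.6]
opening: 0.159
```

Run:
```python
from h import *
s=ctrl.get_state();print(s['time'],s['eef_pos'],s['contact_force'],s['wrist_torque'],s['opening'])
M=R.from_quat(s['tcp_rot']).as_matrix();print(np.degrees(np.arctan2(M[1,2],M[0,2])))
```

```text
25.45 [0.4621 0.1797 0.0752] [-0.6359 -3.9708  5.6183] [-0.6787  0.0111  0.0715] 0.15930448787059556
32.91397751480621
```

Request:
move_arm(
  commands=[0,0,0,0.2,0,0,0,0.2,0,0,0,0.2,0,0,0,0.2,0,0,0,0.1,0,0,0,0],
)

```text
time: 26.2
eef_pos: [0.4621, 0.1797, 0.0752]
tcp_rot: [-0.175, 0.685, 0.174, 0.686]
contact_force: [-0.4, -2.9, 5.1]
opening: 0.16
```

Run:
```python
from h import *
s=ctrl.get_state();print(s['time'],s['eef_pos'],s['contact_force'],s['wrist_torque'],s['opening'])
M=R.from_quat(s['tcp_rot']).as_matrix();print(np.degrees(np.arctan2(M[1,2],M[0,2])))
cv2.imwrite("pics/w10.png",cv2.cvtColor(ctrl.read_camera('wrist'),cv2.COLOR_RGB2BGR))
```

```text
26.2 [0.4621 0.1797 0.0752] [-0.4198 -2.8761  5.0689] [-0.613   0.0028  0.3295] 0.16011992649754536
28.521478440981333
```

View pics/w10.png

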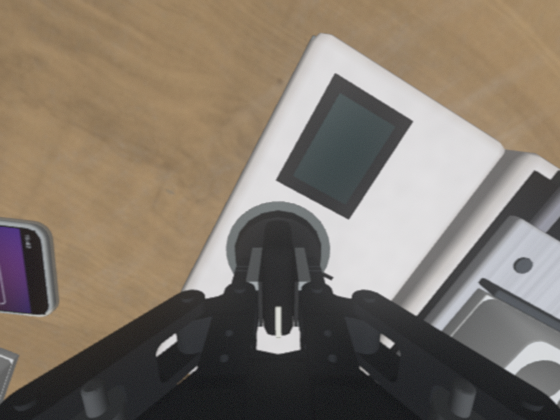

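Torque about the upright axis jumped from 0.07 to 0.33 N m at about 61.4° of turn, so the switch is on its hard stop. Releasing it to spring back.

Request:
move_arm(
  commands=[0,0,0,0,0,0,0,0,0,0,0,0,0,0,0,0,0,0,0,0],
  jaw=75,
)

```text
time: 26.88
eef_pos: [0.4616, 0.1799, 0.0748]
tcp_rot: [-0.173, 0.686, 0.173, 0.686]
contact_force: [0.5, -0.3, 0.0]
opening: 0.878
```

Request:
move_arm(
  commands=[-0.3,0,0,0,-0.7,0,0,0,-1,0,0,0,-1,0,0,0,-1,0,0,0,-1,0,0,0,-1,0,0,0,-1,0,0,0,-0.7,0,0,0,-0.3,0,0,0,0,0,0,0,0,0,0,0],
)

```text
time: 28.38
eef_pos: [0.4611, 0.1797, 0.2736]
tcp_rot: [-0.173, 0.686, 0.173, 0.685]
contact_force: [0.9, 0.2, -0.2]
opening: 0.88
```

Run:
```python
from h import *
s=ctrl.get_state();print(s['time'],s['eef_pos'],s['contact_force'],s['wrist_torque'],s['opening'])
cv2.imwrite("pics/w11.png",cv2.cvtColor(ctrl.read_camera('wrist'),cv2.COLOR_RGB2BGR))
im=cv2.cvtColor(ctrl.read_camera('scene'),cv2.COLOR_RGB2BGR)
cv2.imwrite("pics/s11.png",cv2.resize(im[120:260,200:340],None,fx=4,fy=4,interpolation=cv2.INTER_CUBIC))
```

```text
28.375 [0.4611 0.1797 0.2736] [ 0.8523  0.2037 -0.1697] [0.0487 0.0388 0.002 ] 0.8798637606528271
```

View pics/w11.png

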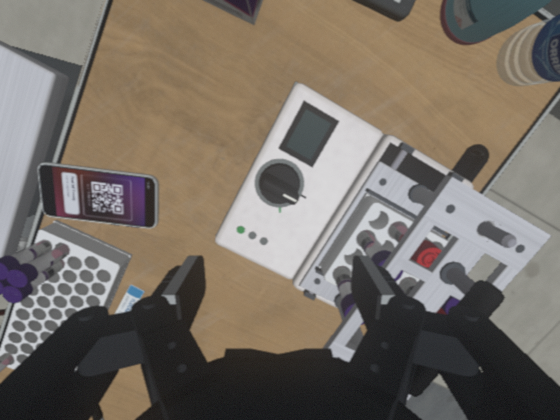

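View pics/s11.png

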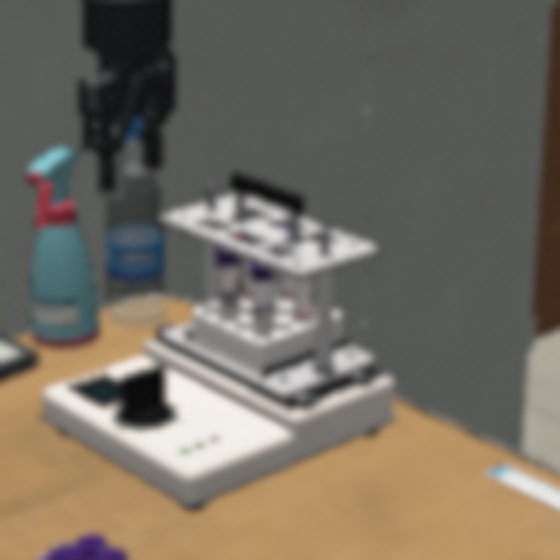

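The switch bar points along the mixer's x again (pointer at (293,197)). The retainer still sits on both posts, and the gripper is clear.

```bash
python3 -c "
from plant import ctrl
print(ctrl.sign_off())"
```

```text
the job is handed in; nothing more can be done
None
```

The retainer is on both pins and was released before I touched the switch. I then turned the switch clockwise to its stop and let it spring back. The job was handed in at about 28.5 s of the 64 s; sign-off gives no verdict.

- **Finding the pins:** I measured both from a wrist picture. They came out 160 mm apart, and the platform stood about 10 mm to −y of mid-stroke.
- **Seating:** I lowered the frame until light contact (about 4 N) at the seat height. Afterwards both pins showed through their holes, and the frame's corners fell within 1–3 px of where a flat frame should appear.
- **Switch:** The torque rose from 0.07 to 0.33 N m at about 61° of turn, which is the hard stop. After release, the bar pointed along the mixer's x again.
- **Final state:** In the last pictures the frame was still seated, the gripper was clear, and the bystanders in view looked undisturbed. I did not take a final top-camera picture to check the whole desk.

No check failed. The only disagreement was in the estimates of the switch's x position, which differed by about 5 mm. I used 0.462 m, and the grip and turn worked there.

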